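# Stand up the carving easel and hold it

## Robot

A 6-joint arm with a two-finger parallel gripper is mounted at the origin on the work surface. World frame = base frame: x ahead of the robot, y to its left, z up, the work surface at z = 0. Lengths are in mm, angles in rad, forces in N, time in s.
With the tool pointing down it reaches from about 300 to 775 mm from the base axis. Payload 14.6 kg.
Tool frame: the origin (TCP) lies on the centre line of the jaws, within the pads' length; the fingertips stand 19 mm ahead of it and the grasp point (between the pads) is the TCP (bot.tip_reach is the distance from the TCP to the fingertips, in mm); z points along the fingers, y is the line along which they close (so a half turn about z gives the same grasp; the last joint's range is limited). The gripper opens to 85 mm and grips with 20 to 120 N. Pads are 22 mm wide; open, the fingers measure 114 mm over their backs; the gripper's body (76 mm by 85 mm) begins 54 mm behind the grasp point. The pads swing forward as they close: fully open they stand 13 mm farther back than shut.
Start: joints at [1.05, 0.3, 1.521, -0, 1.321, -0.067], TCP at [241.107, 494.325, 250.281] pointing down, gripper open.
Joint ranges: [-3.03, 3.03], [-0.79, 2.21], [0.23, 2.52], [-1.04, 4.18], [0, 3.07], [-2.55, 2.55]. Speed limits (rad/s): [2.22, 2.22, 2.57, 3.14, 3.14, 3.14].

## Interface

Orientations are given as a unit quaternion [w, x, y, z].
In Python, from rig import bot gives the robot as it stands. Calls block until the motion is done:
- bot.move_to(position, orientation): joint-space move of the TCP to a pose.
- bot.servo_line(position, attitude=None, speed=150, until_force=None): straight line of the TCP; attitude=None keeps the orientation; speed is the mean speed in mm/s. With until_force (N) it stops when the force on the tool has changed by that much, and returns True; else False.
- bot.move_joints(angles): joint-space move.
- bot.move_gripper(opening, grip_force=None): finger opening in mm; grip_force is the grip in N (None keeps the last); returns when the fingers have stopped.
- bot.dwell(seconds).
- bot.ik(position, orientation): joint angles nearest the present ones, or None.
- bot.read_state(): the state.
- bot.read_camera(name): name is "scene" or "top" or "wrist"; returns a dict with "image" (384x512x3 uint8, blue, green, red), "depth" (384x512 float32, mm along the optical axis (not along the pixel's ray), 0 where there is no reading), "fovy" (degrees; the focal length in pixels is half the picture's height over the tangent of half this angle, whatever the lens; pixels are square), "cx", "cy" (the principal point, pixels), "eye" and "attitude" of the camera in the world; the wrist camera has in their place "mount" (4x4, takes a point from camera to tool coordinates, whose origin is the TCP and whose axes are the flange's). Camera axes: x right, y down, z forward; pixel columns grow to the right and rows downward; lengths in mm; the calibration is good to about 2 mm. The wrist camera is an equidistant fisheye: a pixel r from the principal point sees the ray r / f radians off the axis. A picture is of the moment at which its call begins: read the wrist's pose just before it.
A pose or a line that the arm cannot do raises bot.MotionError and nothing moves.
- bot.finish_job(): hands the job in; it is judged then, once.
The state is a dict: "clock": time; "joint_positions": joint angles; "qvel": joint speeds; "effort": joint torques, N m; "ee_pos": TCP position; "tool_rot": TCP orientation; "ft_force": force on the tool from outside, world axes, zero at the start; "moment": the same for the moment, N m; "grip_width": finger opening in mm; "grip_force": force on a finger pad.
Only numpy, scipy, OpenCV 4.12 (cv2) and the standard library are available. Lean on these libraries where they do the work, as an engineer would, in place of code of your own. Each camera call takes 0.05 s, during which the arm holds its last target. There are 200 camera calls.

## Task

Get the tilting carving easel ready for work: first slide the black toe stop along its track until it is centred on the red mark, then push the red-footed steel stand leg down past its centre so that it snaps fully down. Then bring the leaning frame up by its round top rail until it stands upright, and finish while still holding it upright, because it tips over by itself when let go. The toe stop must stay on its mark and the leg down; leave the mallet, gouge, dish and carved bird where they are.

Things in the scene. Friction and masses are not known exactly. Their poses are not given: they have to be found in the camera images.
- easel: the easel's fixed wooden base board, 270 (x) x 280 (y) x 25 mm high, on the table and immovable. Origin: centre of its underside. Its x points away from the robot, from the track side to the back rest, y to the left (as seen from the robot) along the track, z up.
- mark (a point): the red mark on the aluminium track (track 40 x 205 mm along the easel's y, at x = -105 mm, top 37 mm above the table): a red line across the track and a red dash on the board beside it, at y = +60 mm of the easel. The point is on the track's top, mid track.
- toe (a joint): position of the black toe stop along the track in m: 0 at the right-hand end, growing towards the easel's +y to 0.15; 0.12 is exactly on the mark. About 1.5 N of friction, stays where it is left.
- toe_top (a point): centre of the top of the toe stop: a black upright block 26 (x) x 20 (y) x 40 mm high with a white line on top, 77 mm above the table; a low 30 mm wide toe sticks out 13 mm at its foot on the +x side. Can be pinched across its 20 mm from above.
- frame: the wooden frame with a carved panel, 144 mm wide (y), posts 24 mm thick, about 0.8 kg, hinged at its foot on the base about the easel's y. Origin on the hinge, mid width, at (0, 0, 45 mm) of the easel. Its z runs up along the frame to the rail; upright = z vertical. It swings freely and starts leaning away from the robot (rail towards the easel's +x) by 0.4 rad, on a stop.
- rail_mid (a point): middle of the frame's round wooden top rail, 22 mm in diameter, running along y, 205 mm from the hinge along the frame's z. Posts hold it at y = -60 and +60 mm (each 24 mm wide); 100 mm between them is free, and the panel ends 67 mm below the rail's centre. Pinch it front to back from above.
- leg_hub (a point): pivot of the stand leg on the robot side of the frame's left post: (-24, 60, 85 mm) in the frame body's axes. The leg turns about the frame's x axis.
- leg_foot (a point): centre of the red ball foot (16 mm diameter) ending the steel stand leg (12 mm round bar). From the hub it is 47 mm towards the frame's -x and 90 mm out in the frame's y-z plane: at the start out to the left (+y), 0.3 rad above the frame's y; when fully down, towards the frame's -z, about 7 mm clear of the base board with the frame upright.
- leg (a joint): angle of the stand leg in rad: 0 folded up (start), 1.87 fully down. An over-centre spring drives it back to 0 below about 0.85 and on to 1.87 above; 2 to 3 N downward at 65 mm sideways from the hub flips it, and it then snaps down by itself and stays.
- mallet: bystander: wooden carver's mallet standing on its head, 84 mm diameter, 215 mm tall; origin at the centre of its underside.
- gouge: bystander: wood-handled gouge, about 200 mm long, lying on the table along its x; origin at the middle underneath.
- dish: bystander: terracotta dish, 100 mm across, 45 mm high; origin at the centre of its underside.
- bird: bystander: small carved wooden bird on a plinth, 60 x 40 mm foot, 100 mm tall; origin at the centre of its underside.
- hinge (a point): middle of the frame's hinge axis, 45 mm above the table. About it the frame can tip towards the robot as far as 0.45 rad, or only about 0.1 rad when the leg is down, as its foot then meets the base board.

How it is judged (in metres and radians):
On the way, in this order (a step that is already met when the one before it is completed fails the run):
1. the toe stop is on the mark (within 6 mm) while the leg is still up (value of joint toe between 0.114 and 0.126 m and velocity of joint toe between -0.01 and 0.01 m/s and value of joint leg below 0.5 rad), for 0.3 s.
2. the stand leg is snapped fully down (value of joint leg above 1.75 rad), for 0.2 s.
3. the frame stands upright (within 0.07 rad) (angle between frame's own z axis and vertical below 0.07 rad and angular speed of frame below 0.15 rad/s), for 0.3 s.
At the end, for the whole second after the job is handed in: the robot's fingers hold the frame upright and still (within 0.07 rad of vertical, so resting neither on its stop nor on the foot; more than 0.5 N between fingers and frame), the leg is fully down (above 1.75 rad) and the toe stop is within 6 mm of the mark (angle between frame's own z axis and vertical below 0.07 rad and angular speed of frame below 0.1 rad/s and value of joint leg above 1.75 rad and value of joint toe between 0.114 and 0.126 m and contact force between frame and the fingers above 0.5 N); the arm keeps its last pose, push and grip.
It fails at once if a bystander (mallet, gouge, dish or bird) is pushed more than 30 mm from its place (distance of any of mallet, gouge, dish, bird from where it was at the start of the episode above 0.03 m).
It also fails if it takes over 64 s, if anything falls off the work surface, if the arm or the gripper's body presses on something with over 40 N, if the wrist force passes 120 N, or if a joint passes its speed limit or range.

## Working session

There is one attempt and no reset: what is moved stays moved. The work goes in short steps, each a Python script; the robot and the scene stay as the last script left them, time stands still between calls to the robot, and variables do not carry over. Pictures are saved under pics/ and viewed, at most 10 in all, crops included, and the job is handed in when it is done.

```bash
ls; mkdir -p pics; python3 - <<'E'
from rig import bot
import cv2,pickle
d={}
for n in("scene","top"):
    c=bot.read_camera(n);d[n]=c;print(n,c['fovy'],c['cx'],c['cy'],c['eye'],c['attitude'],(c['depth']>0).mean())
pickle.dump(d,open('c0.pkl','wb'))
import numpy as np
cv2.imwrite('pics/a.png',d['scene']['image']);cv2.imwrite('pics/b.png',d['top']['image'])
s=bot.read_state();print(s)
E
```

```text
pics
scene 44.60002273093691 256.4706821499597 189.86962992521975 [ 986.9062507  -475.91183636 1204.89390595] [-0.26442127  0.90439245  0.32120862 -0.09476661] 0.9959869384765625
top 47.34952409720931 258.9071888044898 199.00267324094787 [ 479.23063986   44.33930901 1424.74440441] [-0.01662797  0.70940055 -0.70420491  0.02387083] 0.9960784912109375
{'clock': 0.1, 'joint_positions': array([ 1.05037152e+00,  3.00445520e-01,  1.52151455e+00, -2.15468886e-05,
        1.32070131e+00, -6.66163697e-02]), 'qvel': array([ 0.00012145, -0.0034627 , -0.00237896,  0.00149179, -0.00100341,
       -0.00173722]), 'effort': array([ 6.44309694e-04, -5.44380355e+01, -3.62365043e+01, -8.00967655e-05,
        3.06469556e-03, -3.23805750e-05]), 'ee_pos': array([241.03688267, 494.16076248, 249.76347952]), 'tool_rot': array([-1.44613336e-04,  2.24959541e-01,  9.74367959e-01, -5.14527763e-04]), 'ft_force': array([ 0.57123402,  0.22436736, -0.08473648]), 'moment': array([-0.01890976, -0.0069013 ,  0.0010819 ]), 'grip_force': 0.0, 'grip_width': 85.59387869222219}
```

View pics/a.png

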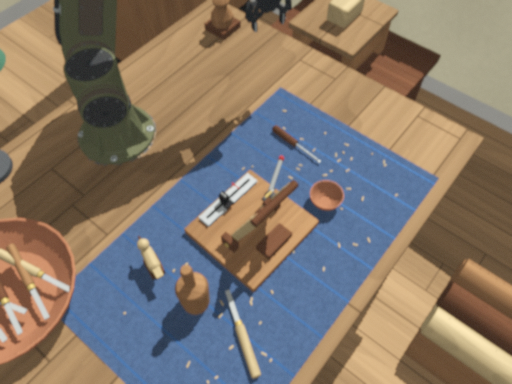

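View pics/b.png

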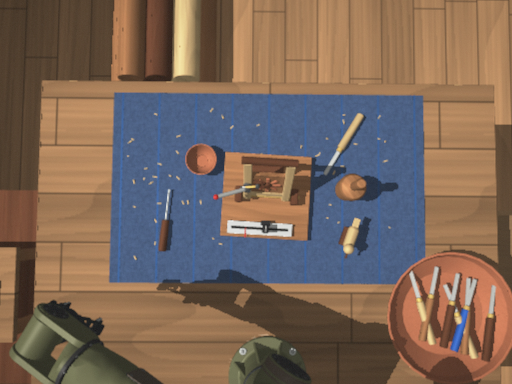

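The scene and top views show the board at about (221–313, 153–240) in the top picture. The track is near (260,229), the toe stop near (265,227), and the red foot near (215,197). Next I'll measure with depth and colour.

```bash
cat > h.py <<'E'
import numpy as np,cv2
from scipy.spatial.transform import Rotation as R
def rot(q): return R.from_quat(q,scalar_first=True)
def rays(c,uv):
    f=c['image'].shape[0]/2/np.tan(np.radians(c['fovy'])/2)
    uv=np.atleast_2d(uv).astype(float)
    d=np.c_[(uv[:,0]-c['cx'])/f,(uv[:,1]-c['cy'])/f,np.ones(len(uv))]
    return rot(c['attitude']).apply(d)
def plane(c,uv,z):
    d=rays(c,uv);e=np.array(c['eye']);return e+d*((z-e[2])/d[:,2])[:,None]
def cloud(c):
    h,w=c['depth'].shape;v,u=np.mgrid[:h,:w]
    d=rays(c,np.c_[u.ravel(),v.ravel()])
    P=np.array(c['eye'])+d*c['depth'].ravel()[:,None]
    return P.reshape(h,w,3)
def tri(c1,p1,c2,p2):
    d1=rays(c1,p1)[0];d2=rays(c2,p2)[0];e1=np.array(c1['eye']);e2=np.array(c2['eye'])
    t=np.linalg.lstsq(np.c_[d1,-d2],e2-e1,rcond=None)[0]
    a=e1+d1*t[0];b=e2+d2*t[1];return (a+b)/2,np.linalg.norm(a-b)
def red(c):
    hsv=cv2.cvtColor(c['image'],cv2.COLOR_BGR2HSV)
    return ((hsv[...,0]<6)|(hsv[...,0]>172))&(hsv[...,1]>150)&(hsv[...,2]>120)
def blobs(m,amin=3):
    n,l,s,ce=cv2.connectedComponentsWithStats(m.astype(np.uint8))
    return [(s[i,4],ce[i].round(1),i) for i in range(1,n) if s[i,4]>=amin],l
E
python3 - <<'E'
from h import *;import pickle
d=pickle.load(open('c0.pkl','rb'))
t=d['top'];P=cloud(t)
roi=np.zeros(P.shape[:2],bool);roi[140:255,205:330]=1
mat=cv2.inRange(cv2.cvtColor(t['image'],cv2.COLOR_BGR2HSV),(95,90,30),(130,255,255))>0
print('mat z',np.median(P[...,2][roi&mat]), P[...,2][roi&mat].std())
b=roi&~mat&(P[...,2]>15)&(P[...,2]<32)
print('board z',np.median(P[...,2][b]),P[...,2][b].std())
cs=cv2.findContours(b.astype(np.uint8),0,2)[0];k=max(cs,key=cv2.contourArea)
W=plane(t,k[:,0,:],25)[:,:2].astype(np.float32)
r=cv2.minAreaRect(W);print('rect',r)
for n in d:
    B,_=blobs(red(d[n]),1);print(n,[x[:2] for x in B if 140<x[1][0]<330])
    Q=cloud(d[n])
    x0,y0,x1,y1=(205,140,330,255) if n=='top' else (175,140,340,295)
    cv2.imwrite(f'pics/c_{n}.png',cv2.resize(d[n]['image'][y0:y1,x0:x1],None,fx=4.5 if n=='top' else 3.8,fy=4.5 if n=='top' else 3.8,interpolation=cv2.INTER_CUBIC))
h=roi&(P[...,2]>150);print('rail hi',P[h].mean(0),h.sum(),P[h].max(0),P[h].min(0))
E
```

```text
mat z 2.2421556280547748 91.87387027556728
board z 25.134984419646003 3.0329575094402332
rect ((569.0422973632812, 9.66522216796875), (279.3824157714844, 269.33807373046875), 86.9291000366211)
scene [(np.int32(4), array([281. , 157.5]))]
top [(np.int32(15), array([215.4, 196.6])), (np.int32(4), array([244.8, 235. ]))]
rail hi [617.97064345  19.95206392 252.97702391] 1234 [ 662.57524673  162.74325046 1424.74440441] [479.23063986 -71.07058577 150.15617879]
```

View pics/c_top.png

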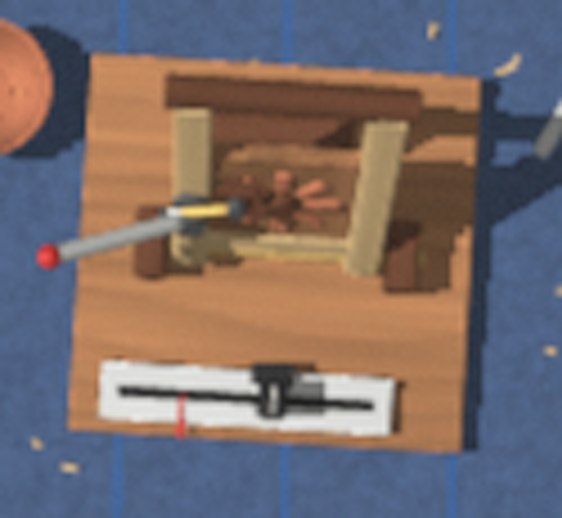

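View pics/c_scene.png

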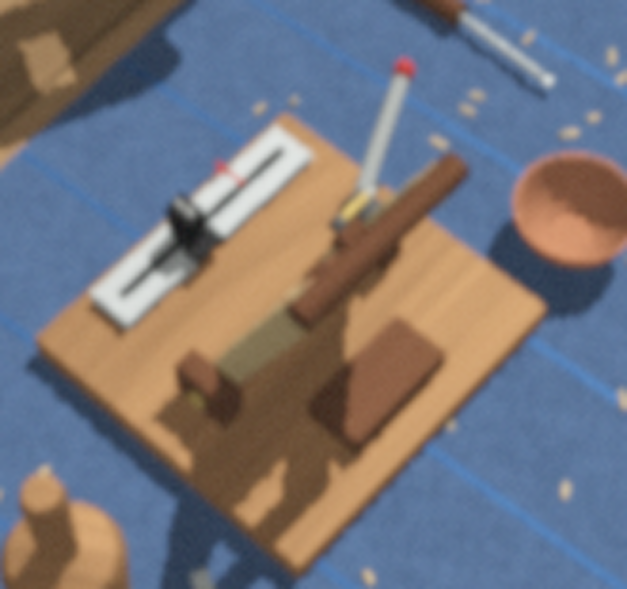

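The top crop shows the toe stop at crop (272,390), the red mark at (181,415), the red ball foot at (48,256) and the dark rail at (165–420, 75–115). The scene crop shows the toe top at (185,215) and the foot at (404,67). I'll triangulate these and take two wrist views.

```bash
cat >> h.py <<'E'
C=np.array([569.0,9.7,0]);YAW=np.radians(-3.07)
def ez(): return R.from_euler('z',YAW)
def w(p): return ez().apply(p)+C
def e(p): return ez().inv().apply(np.asarray(p)-C)
def down(a): # tool pointing down, closing axis at angle a (easel)
    y=np.array([np.cos(a+YAW),np.sin(a+YAW),0]);z=np.array([0,0,-1.]);x=np.cross(y,z)
    return R.from_matrix(np.c_[x,y,z]).as_quat(scalar_first=True)
def ori(bot,pos,a):
    q0=bot.read_state()['joint_positions'];best=None
    for b in(a,a+np.pi):
        j=bot.ik(pos,down(b))
        if j is not None and (best is None or abs(j[5])<best[0]): best=(abs(j[5]),down(b),j)
    return best[1]
def wshot(bot):
    s=bot.read_state();c=bot.read_camera('wrist')
    Rt=rot(s['tool_rot']);M=np.array(c['mount']);c['Rw']=Rt.as_matrix()@M[:3,:3];c['eye']=s['ee_pos']+Rt.apply(M[:3,3]);return c
def wray(c,uv):
    f=c['image'].shape[0]/2/np.tan(np.radians(c['fovy'])/2)
    d=np.atleast_2d(uv)-np.array([c['cx'],c['cy']]);r=np.hypot(*d.T);th=r/f
    k=np.where(r>0,np.sin(th)/np.maximum(r,1e-9),1/f)
    return np.c_[d*k[:,None],np.cos(th)]@c['Rw'].T
def isect(es,ds):
    A=0;b=0
    for e_,d_ in zip(es,ds):
        d_=d_/np.linalg.norm(d_);M=np.eye(3)-np.outer(d_,d_);A=A+M;b=b+M@e_
    p=np.linalg.solve(A,b);return p,[np.linalg.norm((np.eye(3)-np.outer(d_,d_)/(d_@d_))@(p-e_)) for e_,d_ in zip(es,ds)]
E
python3 - <<'E'
from h import *;import pickle
from rig import bot
d=pickle.load(open('c0.pkl','rb'));T,S=d['top'],d['scene']
t=lambda X,Y:[205+(X+.5)/4.5-.5,140+(Y+.5)/4.5-.5]
s=lambda X,Y:[175+(X+.5)/3.8-.5,140+(Y+.5)/3.8-.5]
for n,a,b in(('foot',t(48,256),s(404,67)),('toe',t(272,387),s(183,210)),('mark',t(181,415),s(228,174)),('railL',t(166,90),s(455,165)),('railR',t(421,103),s(302,312))):
    p,g=tri(T,a,S,b);print(n,p.round(1),'easel',e(p).round(1),'gap',round(g,1))
ws=[]
for p in([-140,10,250],[-120,60,250]):
    W=w(p);bot.move_to(W,ori(bot,W,np.pi/2));bot.dwell(.3);ws.append(wshot(bot))
pickle.dump(ws,open('w0.pkl','wb'));print(ws[0]['fovy'],bot.read_state()['clock'])
cv2.imwrite('pics/w0.png',np.vstack([ws[0]['image'],ws[1]['image']])[:, :] if 0 else cv2.resize(np.hstack([x['image'] for x in ws]),(800,300),interpolation=cv2.INTER_AREA))
for x in ws: print([(b[0],b[1]) for b in blobs(red(x),4)[0]])
E
```

```text
foot [556.8 156.  179.7] easel [-20.  145.4 179.7] gap 0.2
toe [472.3   8.9  84.5] easel [-96.5  -5.9  84.5] gap 7.3
mark [454.3  73.7  38.5] easel [-118.    57.8   38.5] gap 1.1
railL [654.6  80.3 234.7] easel [ 81.7  75.1 234.7] gap 1.3
railR [648.1 -72.6 243.9] easel [ 83.4 -77.9 243.9] gap 2.6
65.70646984690485 2.9667
[(np.int32(76), array([295.3, 188.4])), (np.int32(5), array([395.2, 336.8]))]
[(np.int32(71), array([254.1, 171.5]))]
```

View pics/w0.png

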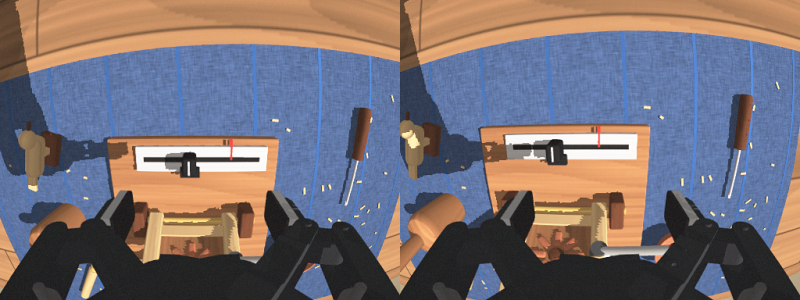

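The wrist views show the mark as a red blob at pixel (295,188) in view 0 and (254,171) in view 1. The toe stop is near (241,205) in view 0 and (198,192) in view 1. Next I'll measure both.

```bash
python3 - <<'E'
from h import *;import pickle
ws=pickle.load(open('w0.pkl','rb'))
mk=[max(blobs(red(x),4)[0],key=lambda b:b[0])[1] for x in ws]
p,g=isect([x['eye'] for x in ws],[wray(x,m)[0] for x,m in zip(ws,mk)])
print('mark',p.round(1),e(p).round(1),np.round(g,1))
for i,x in enumerate(ws):
    m=red(x);ys,xs=np.nonzero(m)
    d=wray(x,np.c_[xs,ys]);P=x['eye']+d*((37-x['eye'][2])/d[:,2])[:,None];E=e(P);k=abs(E[:,1]-60)<15
    print('mark@37',E[k].mean(0).round(1),E[k].min(0).round(1),E[k].max(0).round(1))
# toe: dark pixels
for x,c in zip(ws,[(241,205),(198,192)]):
    g=x['image'].max(2);m=np.zeros(g.shape,bool);m[c[1]-22:c[1]+26,c[0]-25:c[0]+25]=1
    m&=g<60;h,wd=g.shape
    ys,xs=np.nonzero(m)
    d=wray(x,np.c_[xs,ys]);P=x['eye']+d*((77-x['eye'][2])/d[:,2])[:,None];E=e(P)
    print('dark@77 colhist',E.min(0),E.max(0))
    H,yb=np.histogram(E[:,1],bins=np.arange(-50,50,4));print(dict(zip(yb[:-1],H)))
vv=[x['image'][c[1]-25:c[1]+27,c[0]-45:c[0]+75] for x,c in zip(ws,[(241,205),(198,192)])]
cv2.imwrite('pics/t.png',cv2.resize(np.vstack(vv),None,fx=5.5,fy=5.5,interpolation=cv2.INTER_NEAREST))
E
```

```text
mark [450.6  75.   33.3] [-121.7   58.9   33.3] [0.2 0.2]
mark@37 [-122.4   58.4   37. ] [-135.1   55.2   37. ] [-103.2   61.    37. ]
mark@37 [-122.6   58.9   37. ] [-134.9   56.6   37. ] [-102.9   61.2   37. ]
dark@77 colhist [-125.96962865  -30.35484417   77.        ] [-91.22602804  21.32532145  77.        ]
{np.int64(-50): np.int64(0), np.int64(-46): np.int64(0), np.int64(-42): np.int64(0), np.int64(-38): np.int64(0), np.int64(-34): np.int64(5), np.int64(-30): np.int64(18), np.int64(-26): np.int64(17), np.int64(-22): np.int64(20), np.int64(-18): np.int64(33), np.int64(-14): np.int64(102), np.int64(-10): np.int64(114), np.int64(-6): np.int64(49), np.int64(-2): np.int64(118), np.int64(2): np.int64(120), np.int64(6): np.int64(72), np.int64(10): np.int64(20), np.int64(14): np.int64(15), np.int64(18): np.int64(19), np.int64(22): np.int64(0), np.int64(26): np.int64(0), np.int64(30): np.int64(0), np.int64(34): np.int64(0), np.int64(38): np.int64(0), np.int64(42): np.int64(0)}
dark@77 colhist [-123.37090412  -26.96523918   77.        ] [-89.33881676  25.87365844  77.        ]
{np.int64(-50): np.int64(0), np.int64(-46): np.int64(0), np.int64(-42): np.int64(0), np.int64(-38): np.int64(0), np.int64(-34): np.int64(0), np.int64(-30): np.int64(6), np.int64(-26): np.int64(24), np.int64(-22): np.int64(20), np.int64(-18): np.int64(22), np.int64(-14): np.int64(62), np.int64(-10): np.int64(100), np.int64(-6): np.int64(47), np.int64(-2): np.int64(116), np.int64(2): np.int64(114), np.int64(6): np.int64(116), np.int64(10): np.int64(82), np.int64(14): np.int64(34), np.int64(18): np.int64(19), np.int64(22): np.int64(19), np.int64(26): np.int64(0), np.int64(30): np.int64(0), np.int64(34): np.int64(0), np.int64(38): np.int64(0), np.int64(42): np.int64(0)}
```

View pics/t.png

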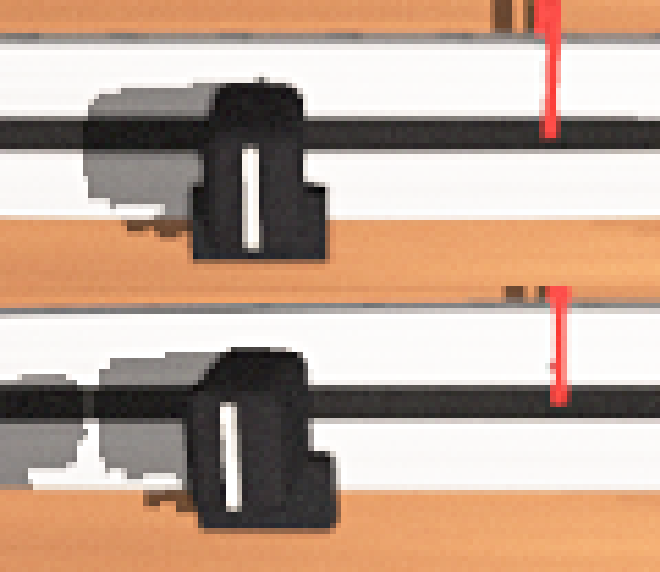

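The white line on the toe top is at (241.1,215.3) in view 0 and (194.5,197.4) in view 1. I'll triangulate it, pinch the stop and slide it.

```bash
python3 - <<'E'
from h import *;import pickle
from rig import bot
ws=pickle.load(open('w0.pkl','rb'))
p,g=isect([x['eye'] for x in ws],[wray(x,m)[0] for x,m in zip(ws,[(241.1,215.3),(194.5,197.4)])])
E=e(p);print('toe top',p.round(1),E.round(1),np.round(g,1))
assert abs(E[2]-77)<6 and abs(E[0]+105)<6
y0=E[1];a=np.array([-105,y0,150.]);W=w(a);q=ori(bot,W,np.pi/2)
bot.move_gripper(50,30);bot.move_to(W,q)
print(bot.servo_line(w([-105,y0,64]),speed=100,until_force=8))
bot.move_gripper(0,30);s=bot.read_state();print(s['grip_width'],e(s['ee_pos']),s['ft_force'])
bot.servo_line(w([-105,58.7,64]),speed=50);bot.dwell(.5)
s=bot.read_state();print(s['grip_width'],e(s['ee_pos']),s['ft_force'],s['clock'])
E
```

```text
toe top [465.6  11.3  76.5] [-103.3   -4.    76.5] [0. 0.]
False
19.770130473042475 [-104.74566365   -3.96150275   64.48066466] [-1.70148614 -0.04540622  7.36356588]
19.44633710200046 [-104.75531807   58.89595176   64.48074775] [-0.75257777  1.2691981   5.91171901] 9.225
```

Gripped and moved. Next I'll release, rise and check the white line against the red mark.

```bash
python3 - <<'E'
from h import *;import pickle
from rig import bot
bot.move_gripper(50);bot.servo_line(w([-105,58.7,150]),speed=150)
ws=[]
for p in([-130,55,215],[-130,20,215]):
    W=w(p);bot.move_to(W,ori(bot,W,np.pi/2));bot.dwell(.3);ws.append(wshot(bot))
pickle.dump(ws,open('w1.pkl','wb'))
o=[]
for x in ws:
    d=wray(x,[[0,0]]);pt=w([-110,58.7,60])
    # project approx by search of pixel nearest ray
    v,u=np.mgrid[0:384,0:512];D=wray(x,np.c_[u.ravel(),v.ravel()]);t=pt-x['eye'];t/=np.linalg.norm(t)
    k=np.argmax(D@t);U,V=u.ravel()[k],v.ravel()[k];print(U,V)
    o.append(cv2.resize(x['image'][V-25:V+25,U-60:U+60],None,fx=5.5,fy=5.5,interpolation=cv2.INTER_NEAREST))
    m=red(x);m2=np.zeros_like(m);m2[V-40:V+30,U-40:U+40]=1;ys,xs=np.nonzero(m&m2)
    P=wray(x,np.c_[xs,ys]);P=x['eye']+P*((37-x['eye'][2])/P[:,2])[:,None];print('mark',e(P).mean(0).round(1))
    for z in (77,):
        g=x['image'].min(2)>150;n,l,s,ce=cv2.connectedComponentsWithStats((g&m2).astype(np.uint8))
        for i in range(1,n):
            if s[i,4]>8:
                P=wray(x,ce[i]);P=x['eye']+P*((77-x['eye'][2])/P[:,2])[:,None];print('white',s[i,4],ce[i].round(1),e(P)[0].round(1))
cv2.imwrite('pics/t1.png',np.vstack(o));print(bot.read_state()['clock'])
E
```

```text
258 206
mark [-127.5   58.9   37. ]
white 413 [235.4 191.9] [-129.1   37.7   77. ]
white 515 [280.1 193.5] [-127.5   78.5   77. ]
white 141 [224.3 217.5] [-104.1   26.7   77. ]
white 60 [259.  218.5] [-103.1   59.3   77. ]
white 370 [284.2 215.3] [-106.2   83.    77. ]
293 206
mark [-128.2   58.1   37. ]
white 376 [269.6 191.7] [-129.3   34.4   77. ]
white 922 [316.2 202.4] [-119.    78.4   77. ]
white 99 [258.6 218.3] [-103.3   24.5   77. ]
white 52 [295.8 217.3] [-104.2   59.6   77. ]
13.9667
```

View pics/t1.png

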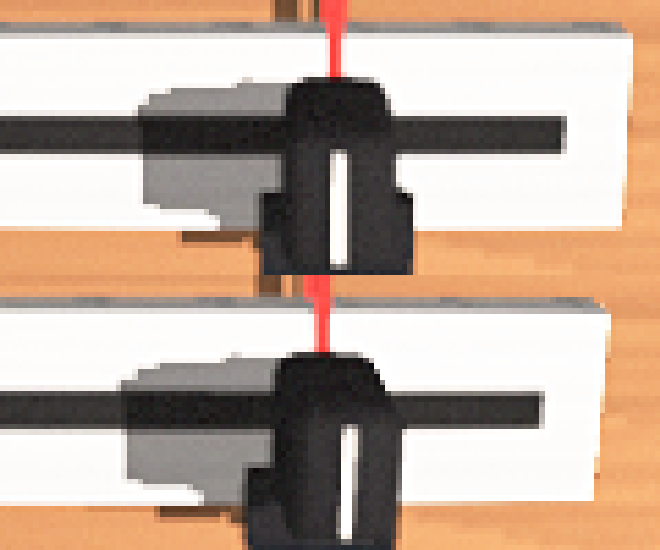

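The white line reads y=59.3 and the mark y=58.9, so the toe stop is within 1 mm. Now the leg.

```bash
cat >> h.py <<'E'
def fr(p,lean): # frame coords -> easel
    return R.from_euler('y',lean).apply(p)+np.array([0,0,45.])
E
python3 - <<'E'
from h import *
from rig import bot
tcp=lambda p:w(fr(np.array(p,float),.4)+[0,0,bot.tip_reach])
bot.move_gripper(0,30)
A=tcp([-54,117,150]);q=ori(bot,A,0)
U=A.copy();U[2]=270
bot.servo_line(w([-130,20,270]));bot.move_to(U,q);bot.servo_line(A,speed=120)
for fz,fx in((115,-54),(95,-54),(75,-54),(60,-56),(48,-58),(38,-60),(30,-62)):
    h=bot.servo_line(tcp([fx,117,fz]),speed=60,until_force=25)
    s=bot.read_state();print(fz,h,s['ft_force'].round(1),e(s['ee_pos']).round(0),round(s['clock'],1))
    if h:break
bot.dwell(.3)
T=bot.read_camera('top');S=bot.read_camera('scene');import pickle;pickle.dump((T,S),open('c1.pkl','wb'))
print([b[:2] for b in blobs(red(T),3)[0]],[b[:2] for b in blobs(red(S),3)[0]])
cv2.imwrite('pics/l.png',np.hstack([cv2.resize(T['image'][140:255,200:330],(400,354)),cv2.resize(S['image'][140:295,175:340],(377,354))]))
E
```

```text
115 False [ 0.4 -0.6 -0.6] [ -5. 117. 191.] 17.8
95 False [-0.1 -0.7  1.3] [-13. 117. 172.] 18.3
75 False [-0.4 -0.1 -0.1] [-21. 117. 154.] 18.8
60 False [-0.2  0.8 -1. ] [-28. 117. 141.] 19.2
48 False [-0.2 -0.2 -0.6] [-35. 117. 130.] 19.5
38 False [ 0.2  0.2 -0.3] [-41. 117. 122.] 19.8
30 False [ 0.8 -0.2 -0.8] [-46. 117. 115.] 20.1
[] []
```

View pics/l.png

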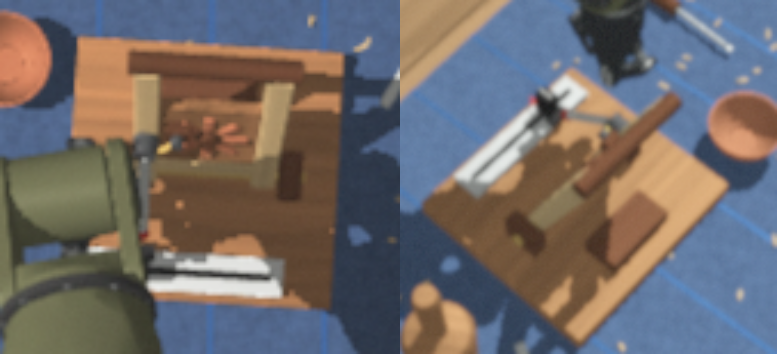

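The leg bar now points towards the track, with the foot next to the toe at (143,237) in the left half, so it has snapped down. Next I'll confirm the leg and rail positions from clear views.

```bash
python3 - <<'E'
from h import *
from rig import bot
import pickle
d=pickle.load(open('c0.pkl','rb'))
for n in d:
    P=e(cloud(d[n]).reshape(-1,3));k=(abs(P[:,1])<55)&(abs(P[:,0]-80)<60)&(P[:,2]>222)&(P[:,2]<260)
    Q=P[k];print(n,k.sum(),Q.mean(0).round(1),np.percentile(Q,[2,98],axis=0).round(1))
p=bot.read_state()['ee_pos'].copy();p[2]=330;bot.servo_line(p,speed=200)
U=w([80,0,330]);q=ori(bot,U,0);bot.move_gripper(60,30);bot.move_to(U,q)
S=bot.read_camera('scene');T=bot.read_camera('top');m=red(S)
print([b[:2] for b in blobs(red(T),2)[0]],[b[:2] for b in blobs(m,2)[0]],bot.read_state()['clock'])
cv2.imwrite('pics/l2.png',cv2.resize(S['image'][130:295,160:340],(654,600),interpolation=cv2.INTER_CUBIC))
print(bot.ik(w([80,0,234]),q),bot.ik(w([0,0,250]),q))
E
```

```text
scene 386 [8.410e+01 1.000e-01 2.428e+02] [[ 71.2 -52.5 232.2]
 [ 92.5  53.2 248.4]]
top 344 [ 78.5   0.7 241.7] [[ 65.6 -53.5 228.4]
 [ 90.6  54.2 248.5]]
[] [] 23.175
[-4.80867221e-02  5.35833506e-01  1.22836305e+00 -4.44089210e-16
  1.37739610e+00  5.49488597e-03] [-4.73126488e-02  3.42720198e-01  1.46532556e+00 -4.44089210e-16
  1.33354690e+00  6.26895920e-03]
```

View pics/l2.png

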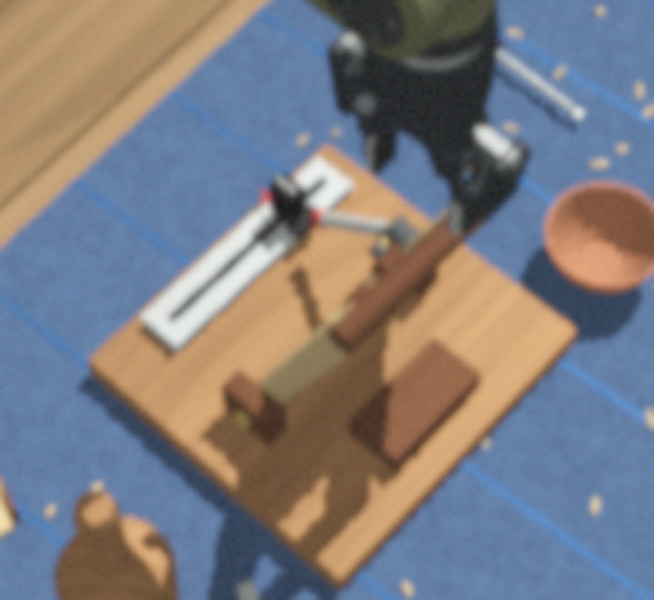

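The leg is down, with the foot at crop (313,215) beside the toe stop, which is still on the mark. Now the rail: pinch it and follow the arc up.

```bash
python3 - <<'E'
from h import *
from rig import bot
import pickle
S=pickle.load(open('c0.pkl','rb'))['scene'];print('foot',e(plane(S,[[246.2,189.2]],68)).round(0),'expect -67 60 68')
rp=lambda t:w(fr(np.array([0,0,205.]),t))
G=w([81,0,235]);print(bot.servo_line(G,speed=120,until_force=10))
bot.move_gripper(0,40);s=bot.read_state();print(s['grip_width'],s['grip_force'],e(s['ee_pos']),s['ft_force'].round(1))
for t in np.arange(.36,-.001,-.06):
    bot.servo_line(rp(t),speed=50);s=bot.read_state();print(round(t,2),s['ft_force'].round(1),round(s['grip_width'],1))
bot.dwell(.8)
s=bot.read_state();print(e(s['ee_pos']),s['grip_width'],s['grip_force'],s['ft_force'],s['clock'])
T=bot.read_camera('top');S=bot.read_camera('scene');pickle.dump((T,S),open('c2.pkl','wb'))
for n,c in(('T',T),('S',S)):
    P=e(cloud(c).reshape(-1,3))
    for ya,yb in((-72,-49),(49,72)):
        k=(P[:,1]>ya)&(P[:,1]<yb)&(abs(P[:,0])<70)&(P[:,2]>238)&(P[:,2]<270);Q=P[k]
        if k.sum()>5:print(n,ya,k.sum(),Q.mean(0).round(1),np.percentile(Q,[5,95],axis=0).round(1))
cv2.imwrite('pics/f.png',cv2.resize(S['image'][130:295,160:340],(654,600),interpolation=cv2.INTER_CUBIC))
E
```

```text
foot [[-70.  57.  68.]] expect -67 60 68
False
20.810936317524938 39.28563594818115 [8.12519158e+01 1.13926775e-02 2.35548939e+02] [2.7 0.6 3.8]
0.36 [5.7 0.  8.9] 20.4
0.3 [4.5 0.5 8.3] 20.6
0.24 [ 5.7 -0.2  8.1] 20.6
0.18 [ 4.4 -0.4  7.2] 20.7
0.12 [2.9 0.3 7.7] 20.9
0.06 [ 0.6 -0.4  6.6] 20.5
0.0 [1.  0.2 1.7] 20.9
[-1.00735918e-01  6.89726575e-03  2.49733608e+02] 20.59086254124771 42.8880250453949 [ 0.59261348  0.27091103 -3.49875549] 28.0833
T 49 11 [ -4.   70.1 257.1] [[-11.7  67.9 249.4]
 [  6.6  71.5 262.4]]
S -72 99 [  4.9 -60.5 255.7] [[ -6.7 -70.8 241.9]
 [ 11.9 -50.  263.4]]
S 49 69 [  5.2  62.4 256.5] [[ -6.6  52.1 243.4]
 [ 11.6  71.  263.5]]
```

View pics/f.png

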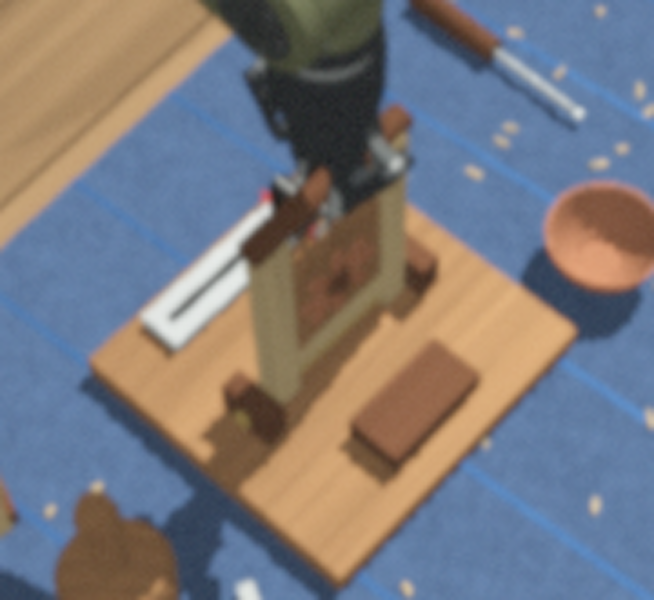

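The frame stands upright with its rail held in the jaws. Toe and mark are visible at crop (275,195), and nothing else has moved. I'm handing in.

```bash
python3 -c "
from rig import bot
print(bot.finish_job())"
```

```text
the job is handed in; nothing more can be done
None
```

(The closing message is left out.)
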